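# Clear the sloping work rest and lay the tin on it

### The arm

A 6-joint arm with a two-finger parallel gripper is mounted at the origin on a cart in front of the work surface, level with it; the furniture and walls round the work are solid. World frame = base frame: x ahead of the robot, y to its left, z up, the work surface at z = 0. Lengths are in mm, angles in degrees, forces in N, time in s.
With the tool pointing down it reaches from about 300 to 850 mm from the base axis. Payload 4.2 kg.
Tool frame: the origin (TCP) lies at the very end of the fingers, on their centre line; the grasp point (between the pads) lies 19 mm behind it (env.grip_depth is the distance from the TCP to the grasp point, in mm); z points along the fingers, y is the line along which they close (so a half turn about z gives the same grasp; the last joint's range is limited). The gripper opens to 91 mm and grips with 3 to 60 N. Pads are 32 mm wide; open, the fingers measure 118 mm over their backs; the gripper's body (76 mm by 178 mm) begins 60 mm behind the grasp point.
Start: joints at [-67.265, 18.312, 89.639, -0, 72.044, -1.146], TCP at [232.786, -525.789, 213.976] pointing down, gripper open.
Joint ranges: [-177.97, 177.97], [-48.28, 115.42], [12.27, 149.76], [-77.06, 257.06], [2.81, 150.46], [-146.56, 146.56]. Speed limits (degrees/s): [147.25, 147.25, 180, 180, 180, 180].

### API

Orientations are given as [roll, pitch, yaw] about the fixed x, y, z axes, in that order (R = Rz(yaw) Ry(pitch) Rx(roll)).
In Python, from workcell import env, cams gives the robot as it stands.
- The arm moves only by the tool apply_moves, never from a script. Its argument "deltas" is a list of rows, each a list of 5 numbers: the shift along the tool's x, y, z in m, then the turn about the tool's z in rad, then the opening, from -1 (shut) to 1 (fully open), so that 0 is half open. In form: [[tx, ty, tz, roll, gripper], ...]. A call has 1 to 5 rows; each row is the pose to reach, as a shift and turn from the pose commanded when the call began, along the tool's axes at that moment; what a row does not reach only later rows make up. A row lasts 1/10 s, in which the tool goes at most 50 mm and 8.59 degrees, less where a joint would pass 70% of its speed; a pose out of reach is approached as far as the arm can. A call with a gripper value outside its range is refused whole. The fingers move at their own pace and stop on an object; "grip_force" is the grip in N (left out, the last holds). Time passes only in rows, so rows that repeat a pose let the fingers close. It gives the time, the measured TCP pose, the force, the opening and the grip force at its end, in the units of the state.
- env.state(): the state, without advancing time (a new reading comes with each control period).
- cams.grab_frame(name): name is "scene" or "side" or "wrist"; returns the picture (480x640x3 uint8, blue, green, red); there is no depth.
- cams.get_calibration(name): a dict with "mtx" (3x3 intrinsics, pixels), "eye" and "attitude" of the camera in the world; the wrist camera has in their place "tool_from_camera" (4x4, takes a point from camera to tool coordinates, whose origin is the TCP and whose axes are the flange's). Camera axes: x right, y down, z forward; pixel columns grow to the right and rows downward; lengths in mm; the calibration is good to about 2 mm. A picture is of the moment at which its call begins: read the wrist's pose just before it. get_calibration takes no time and is no camera call.
- env.job_done(): hands the job in; it is judged then, once.
The state is a dict: "time_s": time; "qpos": joint angles; "qvel": joint speeds; "effort": joint torques, N m; "ee_pos": TCP position; "ee_rot": TCP orientation; "force": force on the tool from outside, world axes, zero at the start; "torque": the same for the moment, N m; "gripper_width": finger opening in mm; "gripper_force": force on a finger pad.
Only numpy, scipy, OpenCV 4.12 (cv2) and the standard library are available. Lean on these libraries where they do the work, as an engineer would, in place of code of your own. Each camera call takes 0.05 s, during which the arm holds its last target. There are 200 camera calls.

### The job

Get the work rest ready for striping the flat dark green tin that lies near it, to the left or right. Draw the stop pin straight up out of the rest and park it in the open notch of the rest's side arm, so that it hangs upright by its knob; then lay the tin, lid up and lengthwise, on the two sloping rails, centred across them, flat, with its end against the lip at their low end. Set the tin down rather than dropping it, let go of everything, and leave the other things where they are.

Things in the scene. Friction and masses are not known exactly. Their poses are not given: they have to be found in the camera images.
- stand: Fixed wooden work rest, base plate 130 x 100 x 12 mm. Origin: centre of the base's underside, on the table; x points the way the rails climb (roughly away from the robot), y to the left, z up. Its hub has a blind upright bore 16 mm wide, 40 mm deep, mouth at z = 120 mm, on the z axis. A side arm runs toward -y, its upper face 85 mm above the table.
- rails: The stand's two fixed rails, each 12 mm wide, 19 mm apart, 43 mm over both, 116 mm long. Origin: midway between them on the plane of their upper faces, 130 mm above the table, over the stand's origin. x runs up the slope (20 degrees; low end toward the robot), y across to the left, z square to the rails. The lip's inner face is at x = -55 mm; the lip rises 12 mm above the rails.
- seat (a point): Point on the plane of the rails' upper faces, midway between them, 47.5 mm up the slope from the lip's inner face: here belongs the centre of the tin's underside. Axes as rails.
- notch (a point): Centre of the notch, on the side arm's upper face, 85 mm above the table, 105 mm to the -y side of the stand's origin. 18 mm wide along y, open toward -x (the robot), closed 9 mm behind this point; the arm is 8 mm thick, the space below free to the table. The shaft enters from above or from the open side. Axes as stand.
- pin_knob (a point): Loose stop pin, 0.08 kg, at first upright in the bore between the rails: steel shaft 14 mm in diameter, 60 mm long, below a black knob 28 mm in diameter, 48 mm tall. Point: the knob's centre, 24 mm above its underside; z up the pin. At first the underside is 10 mm above the rails and the shaft 40 mm deep in the bore; parked, the underside rests on the arm.
- tin_center (a point): Flat dark green tin, its hinged lid shut for good, 60 mm wide (along x; a thin hinge trim shows a few mm farther at +x), 94 mm long (along y), 18 mm thick, about 0.08 kg, lying lid up on the table left or right of the stand. Point: its centre, 9 mm above its underside; z out of the lid. On the rails its long axis runs up the slope, either end down.
- cards: Bystander: a stack of printed cards, pale, 61 x 99 x 12 mm, lying on the other side of the stand from the tin. Origin at the centre of its underside.
- can: Bystander: small enamel paint can, 64 mm in diameter, 61 mm tall. Origin at the centre of its underside.
- jar: Bystander: small white jar with a grey lid, 53 mm in diameter, 44 mm tall. Origin at the centre of its underside.
- block: Bystander: brown cork sanding block, 112 x 69 x 30 mm. Origin at the centre of its underside.
Things that resemble listed ones, but are neither listed nor needed, are in the scene too. Of the things that look like the part that bears tin_center, take the one that is farthest to the robot's right at the start.

How it is judged:
By the outcome, as a careful person would: the job done as asked, in the order asked, and still so for the second after the job is handed in, with the robot touching nothing.
It also fails if it takes over 48 s, if anything falls off the work surface, if the arm or the gripper's body presses on something with over 40 N, if the wrist force passes 120 N, or if a joint passes its speed limit or range.

## Working session

There is one attempt and no reset: what is moved stays moved. The work goes in short steps, Python scripts to look and compute and a tool call to move; the robot and the scene stay as the last step left them, time stands still between calls to the robot, and variables do not carry over. Pictures are saved under pics/ and viewed, at most 10 in all, crops included, and the job is handed in when it is done.

Besides the shell and the picture viewer there is one more tool, called after "Request:" as name([rows], argument=value, ...), one row to a line, values as JSON. apply_moves: Moves the arm, as the interface text tells. Its arguments: {"type":"object","properties":{"deltas":{"type":"array"},"grip_force":{"type":"number"}},"required":["deltas"]}

```bash
mkdir -p pics; ls; python3 - <<'E'
from workcell import env,cams
import cv2
print(env.state())
for n in("scene","side"):
    cv2.imwrite(f"pics/{n}0.png",cams.grab_frame(n))
for n in("scene","side","wrist"): print(n,cams.get_calibration(n))
E
```

```text
pics
{'time_s': 0.0, 'qpos': array([-6.72630241e+01,  1.83507597e+01,  8.97060130e+01, -3.33562272e-03,
        7.20410539e+01, -1.14659888e+00]), 'qvel': array([-0.10131978, -0.02959301, -0.01246605, -0.0315903 , -0.08044489,
       -0.00993069]), 'effort': array([ 3.08238350e-04, -4.12452722e+01, -2.31975639e+01,  7.30394572e-02,
        4.59035242e-02, -1.25845859e-04]), 'ee_pos': array([ 232.5943953 , -525.32241173,  213.13175482]), 'ee_rot': array([-1.79902130e+02,  1.21314118e-03,  2.38846070e+01]), 'force': array([-0.09014979, -0.49542844, -1.22506062]), 'torque': array([0.03599485, 0.00258257, 0.03516527]), 'gripper_force': 0.0, 'gripper_width': 91.25933056040282}
scene {'mtx': array([[593.71585941,   0.        , 322.09664081],
       [  0.        , 593.71585941, 250.48394451],
       [  0.        ,   0.        ,   1.        ]]), 'eye': array([-530.06710357, -598.5363436 , 1002.77393048]), 'attitude': array([-124.00422801,   -0.52341189,  -62.7373155 ])}
side {'mtx': array([[497.1662462 ,   0.        , 320.18774724],
       [  0.        , 497.1662462 , 234.33341593],
       [  0.        ,   0.        ,   1.        ]]), 'eye': array([660.02219389, 882.04269402, 515.12103668]), 'attitude': array([-113.90044273,   -1.15173559,  177.19036315])}
wrist {'mtx': array([[427.3613711 ,   0.        , 320.5682378 ],
       [  0.        , 427.3613711 , 236.81573963],
       [  0.        ,   0.        ,   1.        ]]), 'tool_from_camera': array([[ 1.32894896e-03, -9.71103983e-01, -2.38653070e-01,
         6.71361691e+01],
       [ 9.99999013e-01,  1.39943622e-03, -1.25916820e-04,
         5.80415359e-02],
       [ 4.56258075e-04, -2.38652667e-01,  9.71104884e-01,
        -1.70140307e+02],
       [ 0.00000000e+00,  0.00000000e+00,  0.00000000e+00,
         1.00000000e+00]])}
```

View pics/scene0.png

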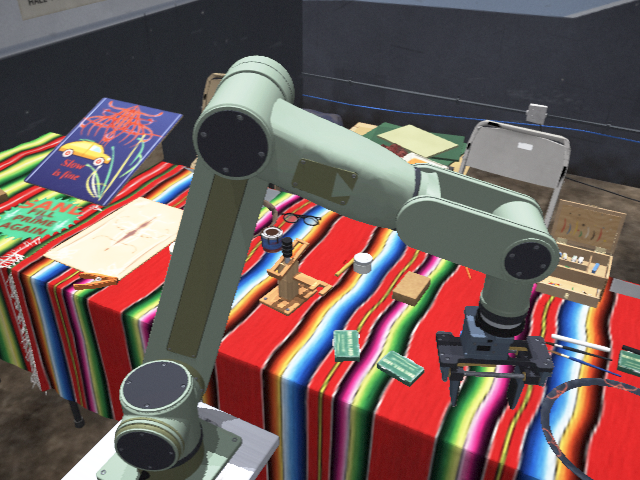

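View pics/side0.png

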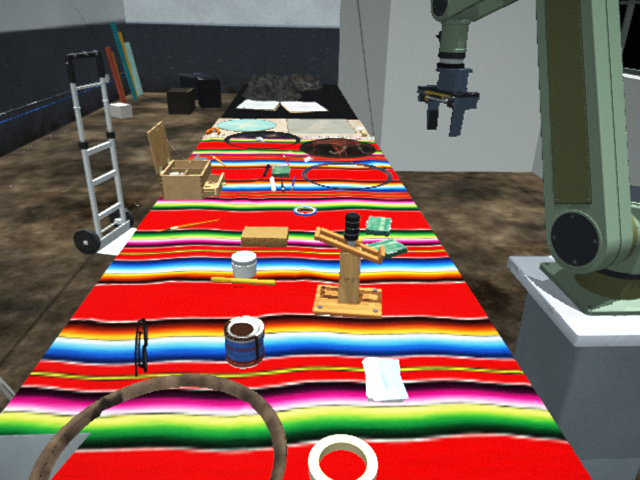

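The scene view shows two green tins, at (346,345) and (400,367), with another green item at the right edge (628,362). The rest is at (290,290) with its black knob at (287,245). The side view shows the same tins at (388,246) and (378,225), the far green item at (281,170), and the knob at (352,228).

```bash
cat > h.py <<'E'
from workcell import env,cams
import cv2,numpy as np
from scipy.spatial.transform import Rotation as R
def cam(n,st=None):
    c=cams.get_calibration(n)
    if n=="wrist":
        st=st or env.state(); T=np.eye(4);T[:3,:3]=R.from_euler('xyz',st['ee_rot'],degrees=True).as_matrix();T[:3,3]=st['ee_pos']
        T=T@c['tool_from_camera']; return c['mtx'],T[:3,:3],T[:3,3]
    return c['mtx'],R.from_euler('xyz',c['attitude'],degrees=True).as_matrix(),c['eye']
def ray(C,px):
    K,Rm,e=C; d=Rm@np.linalg.inv(K)@np.array([px[0],px[1],1.]); return e,d/np.linalg.norm(d)
def plane(C,px,z):
    e,d=ray(C,px); return e+d*(z-e[2])/d[2]
def tri(Cs,pxs):
    A=np.zeros((3,3));b=np.zeros(3)
    for C,p in zip(Cs,pxs):
        e,d=ray(C,p);M=np.eye(3)-np.outer(d,d);A+=M;b+=M@e
    return np.linalg.solve(A,b)
def proj(C,P):
    K,Rm,e=C; q=K@Rm.T@(np.array(P)-e); return q[:2]/q[2]
E
python3 - <<'E'
from h import *
np.set_printoptions(precision=1,suppress=True)
S=cam("scene");D=cam("side")
for p in((346,345),(400,367),(630,362)): print(plane(S,p,15))
for p in((388,246),(378,225),(281,170)): print(plane(D,p,15))
print(tri([S,D],[(287,245),(352,228)]))
a=cv2.imread("pics/scene0.png")[200:400,240:440];b=cv2.imread("pics/side0.png")[180:330,260:460]
cv2.imwrite("pics/c1.png",np.vstack([cv2.resize(a,(400,400))[:, :400],cv2.resize(b,(400,300))])[:600] if 0 else np.hstack([cv2.resize(a,(400,400),interpolation=2),cv2.resize(b,(400,400),interpolation=2)]))
cv2.imwrite("pics/c2.png",cv2.resize(cv2.imread("pics/scene0.png")[330:430,540:640],(500,500),interpolation=2))
E
```

```text
[ 440.9 -173.1   15. ]
[ 432.7 -314.9   15. ]
[ 699.5 -786.5   15. ]
[ 436.8 -176.    15. ]
[ 440.7 -304.4   15. ]
[ 704.4 -798.7   15. ]
[556.4  55.5 162.9]
```

View pics/c1.png

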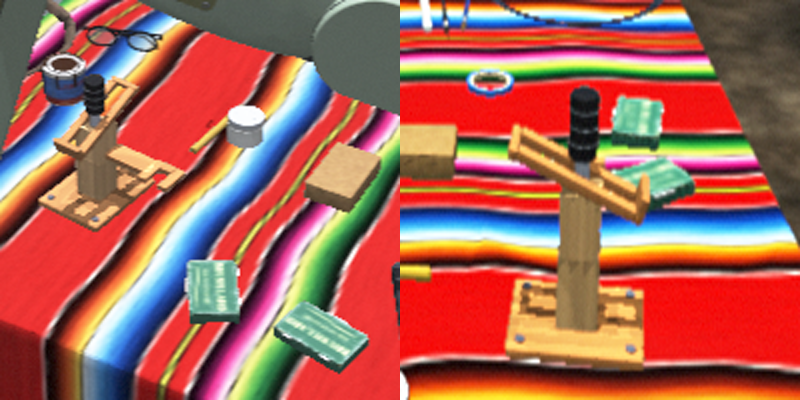

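The crop confirms two card-like green tins on the robot's right of the rest. I want the one at about (437,-310), because the far green item is out of reach. The rest's rails climb away, and the side arm is on the right. I'll move over the tin for a closer view.

Request:
apply_moves([
  [0.037, -0.026, -0.024, 0, 1],
  [0.074, -0.052, -0.048, 0, 1],
  [0.111, -0.078, -0.072, 0, 1],
  [0.148, -0.104, -0.096, 0, 1],
  [0.185, -0.13, -0.12, 0, 1],
])

```text
time_s: 0.6
ee_pos: [347.0, -334.8, 331.8]
ee_rot: [-180.0, 0.0, 23.9]
force: [1.1, -0.3, -0.3]
gripper_width: 91.1
gripper_force: 0.0
```

```bash
python3 - <<'E'
from h import *
st=env.state();print(st['ee_pos'],st['ee_rot'])
im=cams.grab_frame("wrist");cv2.imwrite("pics/w1.png",im);np.save("st1.npy",st,allow_pickle=True)
h=cv2.cvtColor(im,cv2.COLOR_BGR2HSV);m=cv2.inRange(h,(70,60,30),(95,255,200))
for c in cv2.findContours(m,0,2)[0]:
    if cv2.contourArea(c)>800:print(cv2.minAreaRect(c),cv2.contourArea(c))
E
```

```text
[ 346.98993009 -334.77602286  331.76594162] [-1.79975699e+02  1.57311827e-03  2.38547165e+01]
((288.69818115234375, 169.04705810546875), (20.788127899169922, 100.2394027709961), 21.209226608276367) 1553.0
((472.36676025390625, 135.24163818359375), (29.663101196289062, 307.54608154296875), 25.542022705078125) 4660.5
((353.0, 75.99998474121094), (89.44271850585938, 141.31948852539062), 26.56505012512207) 4874.5
((217.7262725830078, 44.12773895263672), (94.94697570800781, 58.34367752075195), 83.41805267333984) 3763.0
```

View pics/w1.png

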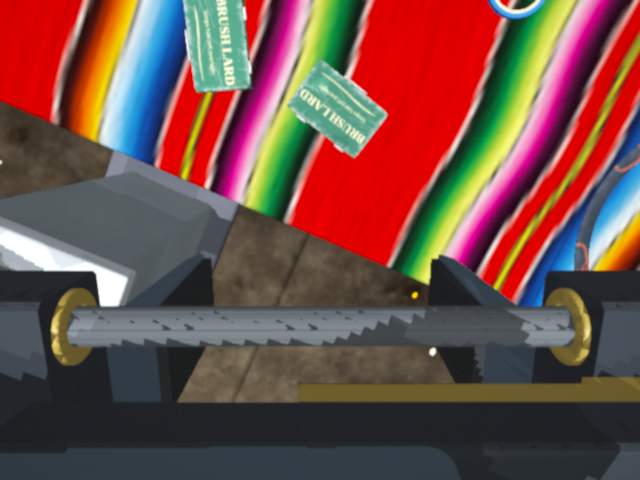

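The wrist view shows the target tin, "BRUSH LARD", centred near (337,108) with corners at about (321,62), (386,109), (354,156) and (288,104). The neighbouring tin is at (217,44).

```bash
python3 - <<'E'
from h import *
np.set_printoptions(precision=1,suppress=True)
st=np.load("st1.npy",allow_pickle=True).item();C=cam("wrist",st)
P=np.array([plane(C,p,18)[:2] for p in((321,62),(386,109),(354,156),(288,104))])
print(P,P.mean(0));L=(P[1]-P[0]+P[2]-P[3])/2;W=(P[3]-P[0]+P[2]-P[1])/2
for v in(L,W):print(np.linalg.norm(v),np.degrees(np.arctan2(v[1],v[0])))
E
```

```text
[[ 474.1 -278.6]
 [ 459.1 -362.6]
 [ 399.4 -352. ]
 [ 420.7 -263.2]] [ 438.3 -314.1]
88.22864986529467 -101.86141411003248
57.985037302084976 167.07886563973094
```

Request:
apply_moves([
  [0.032, -0.031, 0, 0, 1],
  [0.064, -0.062, 0, 0, 1],
  [0.096, -0.093, 0, 0, 1],
  [0.128, -0.124, 0, 0, 1],
  [0.16, -0.155, 0, 0, 1],
])

```text
time_s: 1.15
ee_pos: [430.3, -128.5, 330.8]
ee_rot: [-180.0, 0.0, 23.9]
force: [0.6, -1.2, 0.2]
gripper_width: 91.3
gripper_force: 0.0
```

Request:
apply_moves([
  [0.032, -0.031, 0, 0.1, 1],
  [0.064, -0.062, 0, 0.2, 1],
  [0.096, -0.093, 0, 0.3, 1],
  [0.096, -0.093, 0, 0.416, 1],
  [0.096, -0.093, 0, 0.416, 1],
])

```text
time_s: 1.65
ee_pos: [480.4, -5.2, 330.4]
ee_rot: [180.0, 0.1, 0.2]
force: [-0.2, 0.3, -0.1]
gripper_width: 91.3
gripper_force: 0.0
```

```bash
python3 - <<'E'
from h import *
im=cams.grab_frame("wrist");st=env.state();print(st['ee_pos'],st['ee_rot'],st['time_s'])
cv2.imwrite("pics/w2.png",im);np.save("st2.npy",st,allow_pickle=True)
E
```

```text
[480.13052679  -5.97379625 330.58647746] [1.79976886e+02 7.00915059e-02 2.33900859e-01] 1.7
```

View pics/w2.png

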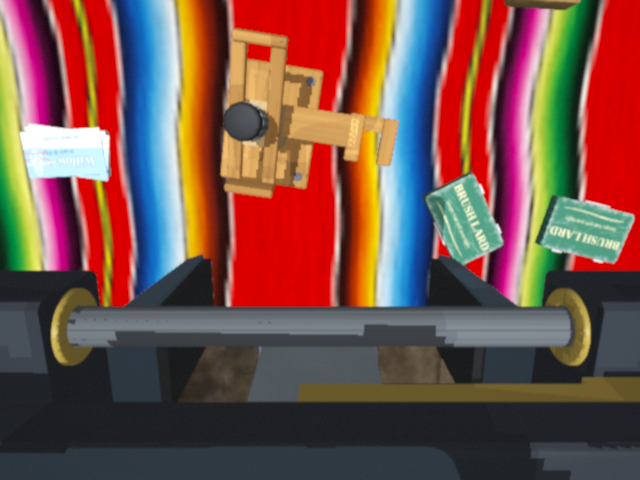

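The overhead view shows the knob top at (240,122), the rail frame from (235,32) to (272,195), and the side arm ending in a notch at about (370,145) that opens downward in the image, toward the robot. The cards are at (65,150). I'll enlarge the rest.

```bash
python3 - <<'E'
import cv2
im=cv2.imread("pics/w2.png")[20:210,210:410]
cv2.imwrite("pics/w2c.png",cv2.resize(im,None,fx=3,fy=3,interpolation=cv2.INTER_CUBIC))
E
```

```text
(no output)
```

View pics/w2c.png

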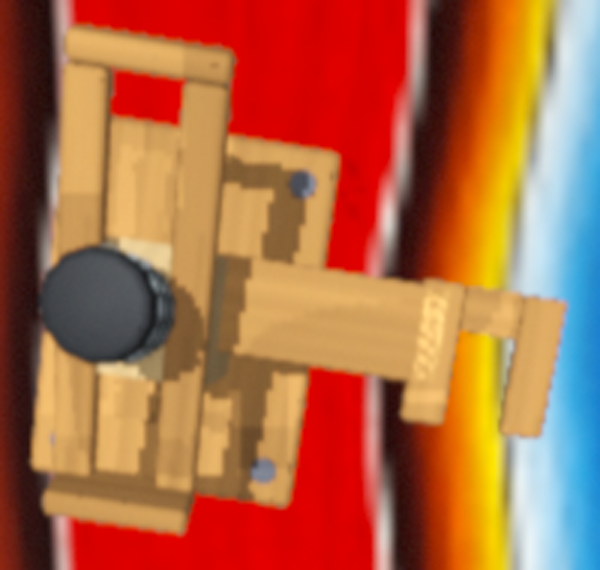

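The enlarged crop shows the knob's top circle centred at crop (99,304), radius 58. The notch's closed edge is at about (462,328)–(516,337) and its prong ends at (445,422) and (503,433). The base's right edge runs (340,155)–(290,505).

```bash
python3 - <<'E'
from h import *
np.set_printoptions(precision=1,suppress=True)
st=np.load("st2.npy",allow_pickle=True).item();C=cam("wrist",st)
f=lambda x,y,z:plane(C,(210+(x+.5)/3-.5,20+(y+.5)/3-.5),z)
k=f(99,304,188);n0=f(489,332,85)
ang=lambda a,b:np.degrees(np.arctan2(*(a-b)[[1,0]]))
print("knob",k,"r",np.linalg.norm(f(157,304,188)-k))
print("notch closed",n0)
print("base edge",f(340,155,12),f(290,505,12),ang(f(340,155,12),f(290,505,12)),np.linalg.norm(f(340,155,12)-f(290,505,12)))
print("prong",ang(f(462,328,85),f(445,422,85)),ang(f(518,337,85),f(503,433,85)))
zt=130+58*np.sin(np.radians(20));zb=130-55*np.sin(np.radians(20))
print("rail",ang(f(228,85,zt),f(190,490,zb)),np.linalg.norm(f(228,85,zt)-f(190,490,zb)))
lip=(f(48,492,zb+11)+f(192,515,zb+11))/2;print('lip mid',lip,np.linalg.norm(f(48,492,zb+11)-f(192,515,zb+11)))
n=f(485,360,85);print("notch",n,"-y ang",ang(n,k)+90,np.linalg.norm((n-k)[:2]))
st=np.load("st1.npy",allow_pickle=True).item()
E
```

```text
knob [554.1  49.5 188. ] r 13.656257220396393
notch closed [548.5 -54.7  85. ]
base edge [609.9  -7.8  12. ] [484.2  10.5  12. ] -8.25409402577274 127.05251211922787
prong -8.908562182673634 -6.881264456172692
rail -8.540132281714534 115.32609571894571
lip mid [498.6  57.1 122.2] 42.85152761132342
notch [539.9 -53.7  85. ] -y ang -7.861097852578041 104.19294312277687
```

Request:
apply_moves([
  [0.037, -0.028, 0, 0.075, 1],
  [0.074, -0.055, 0, 0.148, 1],
  [0.074, -0.055, 0.045, 0.148, 1],
  [0.074, -0.055, 0.09, 0.148, 1],
  [0.074, -0.055, 0.09, 0.148, 1],
])

```text
time_s: 2.2
ee_pos: [549.5, 47.5, 234.5]
ee_rot: [179.8, 0.9, -8.4]
force: [-0.2, -1.1, 1.0]
gripper_width: 91.1
gripper_force: 0.0
```

```bash
python3 - <<'E'
from h import *
im=cams.grab_frame("wrist");st=env.state();print(st['ee_pos'],st['ee_rot'],st['time_s'])
C=cam("wrist",st)
print(proj(C,(554.1,49.5,188)),proj(C,(538.9,-54.4,85)))
m=cv2.inRange(cv2.cvtColor(im,cv2.COLOR_BGR2HSV),(0,0,0),(180,110,85))
m[290:]=0
for c in cv2.findContours(m,0,2)[0]:
    if cv2.contourArea(c)>1500:print(cv2.boundingRect(c),cv2.minEnclosingCircle(c))
cv2.imwrite("pics/w3.png",im)
E
```

```text
[552.26057367  47.71150033 238.7027437 ] [179.9005956    0.40250178  -8.4370027 ] 2.25
[316.7584723  256.46223118] [453.81201504 217.59948932]
(0, 271, 97, 19) ((48.0, 280.5), 48.74689483642578)
(287, 212, 51, 63) ((310.7664489746094, 242.89447021484375), 31.9728946685791)
(544, 11, 96, 279) ((591.5, 154.02157592773438), 143.09246826171875)
```

View pics/w3.png

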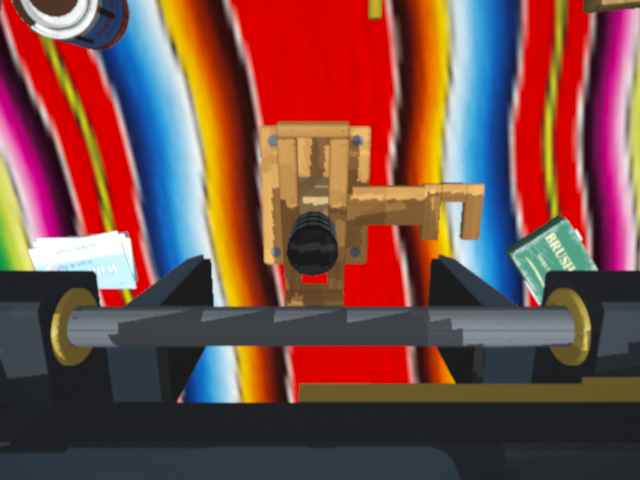

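The view shows the knob top centred at (312,249) and the notch's closed edge near (453,197). Both are slightly off the prediction because the arm was still settling. I'll measure again now that it is at rest.

```bash
cat >> h.py <<'E'
def knob(im):
    m=cv2.inRange(cv2.cvtColor(im,cv2.COLOR_BGR2HSV),(0,0,0),(180,110,85)); m[290:]=0; m[:,:200]=0;m[:,430:]=0
    c=max(cv2.findContours(m,0,2)[0],key=cv2.contourArea); return cv2.boundingRect(c)
E
python3 - <<'E'
from h import *
np.set_printoptions(precision=2,suppress=True)
cams.grab_frame("wrist");cams.grab_frame("wrist")
st=env.state();im=cams.grab_frame("wrist");print(st['ee_pos'],st['ee_rot'],st['time_s'])
C=cam("wrist",st);x,y,w,h=knob(im);print(x,y,w,h)
print(plane(C,(x+w/2-.5,y+h-.5-w/2),188),proj(C,(554.1,49.5,188)),proj(C,(538.9,-54.4,85)))
g=im[180:245,430:490]
m=cv2.inRange(cv2.cvtColor(im,cv2.COLOR_BGR2HSV),(8,60,60),(25,200,255))
for r in range(190,246,4): print(r,''.join('#' if v else '.' for v in m[r,425:490]))
cv2.imwrite("pics/w4.png",im)
E
```

```text
[555.52  48.13 243.48] [-179.96   -0.22   -8.46] 2.35
291 220 49 62
[556.37  51.22 188.  ] [318.7  260.48] [453.22 222.47]
190 ...............###...............................................
194 #######################################################..........
198 #########################################################........
202 ########################################################.........
206 #######################################################..........
210 ##########################..........###################..........
214 ###############..###................##################...........
218 ##############....###...............##################...........
222 ##############......................#################............
226 ##############......................#################............
230 #############......................##################............
234 #############..........#...........#################.............
238 #############..........#...........#################.............
242 #############..........##.........##################.............
```

Request:
apply_moves([
  [0, -0.003, 0.03, 0, 1],
  [0, -0.003, 0.06, 0, 1],
  [0, -0.003, 0.085, 0, 1],
  [0, -0.003, 0.095, 0, 1],
  [0, -0.003, 0.095, 0, 1],
])

```text
time_s: 2.9
ee_pos: [555.3, 51.7, 146.9]
ee_rot: [-180.0, -0.1, -8.4]
force: [0.7, 0.9, 0.3]
gripper_width: 91.2
gripper_force: 0.0
```

Request:
apply_moves([
  [0, 0, 0, 0, 1],
  [0, 0, 0, 0, 1],
])

```text
time_s: 3.1
ee_pos: [556.1, 51.9, 148.2]
ee_rot: [-180.0, -0.2, -8.4]
force: [-0.6, -0.8, 0.5]
gripper_width: 91.5
gripper_force: 0.0
```

Close on the knob.

Request:
apply_moves([
  [0, 0, 0, 0, 0],
  [0, 0, 0, 0, -0.3],
  [0, 0, 0, 0, -0.6],
  [0, 0, 0, 0, -1],
  [0, 0, 0, 0, -1],
], grip_force=15)

```text
time_s: 3.6
ee_pos: [554.7, 51.9, 146.1]
ee_rot: [180.0, 0.0, -8.4]
force: [0.1, -0.2, 0.1]
gripper_width: 54.3
gripper_force: 0.0
```

Request:
apply_moves([
  [0, 0, 0, 0, -1],
  [0, 0, 0, 0, -1],
  [0, 0, 0, 0, -1],
  [0, 0, 0, 0, -1],
])

```text
time_s: 4.0
ee_pos: [554.7, 51.9, 146.1]
ee_rot: [180.0, 0.0, -8.4]
force: [0.4, 0.4, 0.0]
gripper_width: 28.1
gripper_force: 15.0
```

Request:
apply_moves([
  [0, 0, -0.012, 0, -1],
  [0, 0, -0.03, 0, -1],
  [0, 0, -0.05, 0, -1],
  [0, 0, -0.07, 0, -1],
  [0, 0, -0.08, 0, -1],
], grip_force=20)

```text
time_s: 4.5
ee_pos: [555.5, 52.0, 228.8]
ee_rot: [-180.0, -0.2, -8.4]
force: [-0.6, -0.1, -0.4]
gripper_width: 27.6
gripper_force: 20.0
```

Request:
apply_moves([
  [0, 0, 0, 0, -1],
  [0, 0, 0, 0, -1],
  [0, 0, 0, 0, -1],
])

```text
time_s: 4.8
ee_pos: [554.0, 51.8, 225.0]
ee_rot: [180.0, 0.1, -8.4]
force: [0.8, -0.3, -0.6]
gripper_width: 27.6
gripper_force: 20.0
```

```bash
python3 - <<'E'
from h import *
np.set_printoptions(precision=2,suppress=True)
st=env.state();im=cams.grab_frame("wrist");print(st['ee_pos'],st['ee_rot'],st['time_s'])
a=im[130:330,200:520]; b=cams.grab_frame("side")[150:330,260:460]
cv2.imwrite("pics/w5.png",np.hstack([cv2.resize(a,(480,300)),cv2.resize(b,(320,300))]))
C=cam("wrist",st);m=cv2.inRange(cv2.cvtColor(im,cv2.COLOR_BGR2HSV),(8,60,60),(25,200,255))
np.save("m5.npy",m);cv2.imwrite("pics/w5f.png",im);np.save("st5.npy",st,allow_pickle=True)
print(proj(C,(554.7,51.9,150)),proj(C,(539.5,-52,85)))
E
```

```text
[553.96  51.83 224.99] [179.97   0.13  -8.44] 4.8
[320.36 246.5 ] [462.03 223.35]
```

View pics/w5.png

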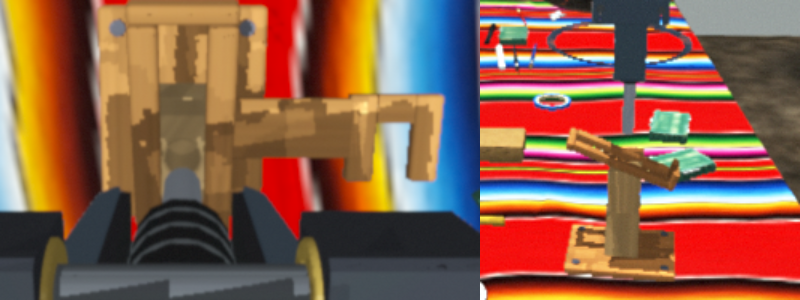

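The pin is out and hanging upright: the shaft tip is at crop (183,175), above the bore. The notch is visible at crop (390,150). I'll check the notch position in this settled frame.

```bash
python3 - <<'E'
from h import *
np.set_printoptions(precision=2,suppress=True)
m=np.load("m5.npy");st=np.load("st5.npy",allow_pickle=True).item();C=cam("wrist",st)
for r in range(190,256,4): print(r,''.join('#' if v else '.' for v in m[r,425:500]))
for r in (220,228,236,244):
    row=m[r]; g=np.where(row[430:500]==0)[0]+430
    # gap around col 460
    L=462-np.argmax(row[462::-1]>0);Rr=462+np.argmax(row[462:]>0)
    a=plane(C,(L+.5,r),85);b=plane(C,(Rr-.5,r),85);print(r,L,Rr,(a+b)/2,np.linalg.norm(a-b))
E
```

```text
190 ........................###................................................
194 ........##############################################################.....
198 ######################################################################.....
202 ######################################################################.....
206 ######################################################################.....
210 #####################################################################......
214 #############################....................####################......
218 #############################...................####################.......
222 #########################.......................####################.......
226 #########################.......................####################.......
230 #########################......................####################........
234 ########################........#..............####################........
238 ....####################........#..............###################.........
242 ...#####################........##............####################.........
246 ...####################..........##...........###################..........
250 ......################...........##...........................#............
254 .................................###.......................................
220 454 473 [541.88 -53.24  85.  ] 13.320102159016372
228 449 473 [536.07 -51.    85.  ] 17.098981986289548
236 457 472 [529.56 -53.18  85.  ] 10.456430977713689
244 458 471 [523.37 -52.78  85.  ] 9.004533754360674
```

Request:
apply_moves([
  [-0.003, 0.03, 0, 0, -1],
  [-0.003, 0.065, 0, 0, -1],
  [-0.003, 0.095, 0, 0, -1],
  [-0.003, 0.105, 0.02, 0, -1],
  [-0.003, 0.105, 0.045, 0, -1],
])

```text
time_s: 5.4
ee_pos: [536.7, -53.3, 181.2]
ee_rot: [180.0, -0.1, -8.6]
force: [0.7, 1.1, -0.8]
gripper_width: 27.6
gripper_force: 20.0
```

Request:
apply_moves([
  [0, 0, 0, 0, -1],
  [0, 0, 0, 0, -1],
  [0, 0, 0, 0, -1],
  [0, 0, 0, 0, -1],
])

```text
time_s: 5.8
ee_pos: [537.1, -51.3, 182.3]
ee_rot: [180.0, -0.1, -8.4]
force: [0.6, 0.5, -1.6]
gripper_width: 27.8
gripper_force: 20.0
```

```bash
python3 - <<'E'
from h import *
st=env.state();print(st['ee_pos'],st['ee_rot'],st['time_s'])
a=cams.grab_frame("wrist")[150:330,200:440]
cv2.imwrite("pics/w6.png",cv2.resize(a,None,fx=3,fy=3))
E
```

```text
[537.12716206 -51.30202715 182.31330785] [ 1.79997981e+02 -1.32617107e-01 -8.39885793e+00] 5.8
```

View pics/w6.png

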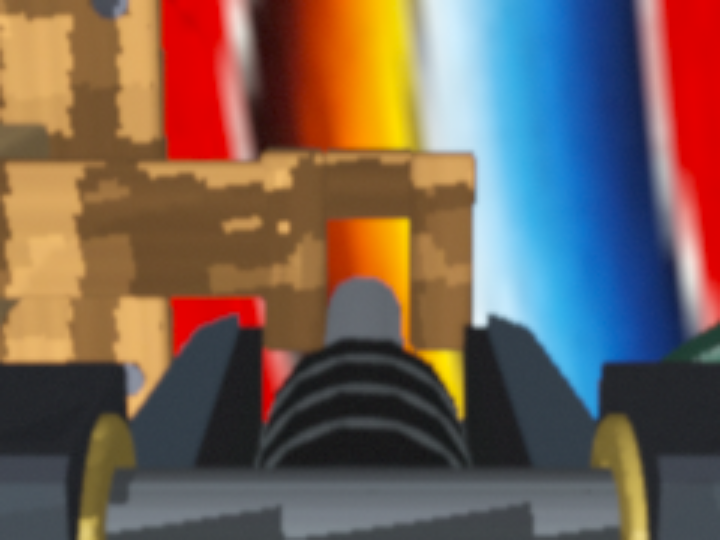

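The shaft spans crop columns 328–400 and the notch 328–411, so I'll shift about 1 mm to the right and lower.

Request:
apply_moves([
  [0, 0.001, 0.01, 0, -1],
  [0, 0.001, 0.025, 0, -1],
  [0, 0.001, 0.045, 0, -1],
  [0, 0.001, 0.06, 0, -1],
  [0, 0.001, 0.06, 0, -1],
])

```text
time_s: 6.35
ee_pos: [534.3, -52.3, 118.8]
ee_rot: [180.0, 0.3, -8.4]
force: [-0.2, 0.4, -0.9]
gripper_width: 27.9
gripper_force: 20.0
```

Request:
apply_moves([
  [0, 0, 0.01, 0, -1],
  [0, 0, 0.02, 0, -1],
  [0, 0, 0.025, 0, -1],
  [0, 0, 0.025, 0, -1],
  [0, 0, 0.025, 0, -1],
])

```text
time_s: 6.85
ee_pos: [536.4, -52.5, 96.3]
ee_rot: [180.0, -0.0, -8.4]
force: [0.1, -0.4, 0.3]
gripper_width: 27.4
gripper_force: 20.0
```

Request:
apply_moves([
  [0, 0, 0, 0, -1],
  [0, 0, 0, 0, -1],
])

```text
time_s: 7.05
ee_pos: [536.5, -52.6, 96.6]
ee_rot: [180.0, -0.1, -8.4]
force: [-0.3, 0.1, -0.7]
gripper_width: 27.7
gripper_force: 20.0
```

Request:
apply_moves([
  [0, 0, 0.003, 0, -1],
  [0, 0, 0.005, 0, -1],
  [0, 0, 0.0065, 0, -1],
  [0, 0, 0.0065, 0, -1],
  [0, 0, 0.0065, 0, -1],
])

```text
time_s: 7.55
ee_pos: [536.2, -52.6, 91.0]
ee_rot: [180.0, -0.0, -8.4]
force: [-2.8, 0.5, 8.4]
gripper_width: 27.5
gripper_force: 20.0
```

Request:
apply_moves([
  [0, 0, -0.001, 0, -1],
  [0, 0, -0.001, 0, -0.4],
  [0, 0, -0.001, 0, -0.1],
  [0, 0, -0.001, 0, 0.2],
  [0, 0, -0.001, 0, 0.2],
])

```text
time_s: 8.05
ee_pos: [536.1, -52.5, 90.3]
ee_rot: [180.0, 0.0, -8.4]
force: [-0.4, -0.7, 0.7]
gripper_width: 48.6
gripper_force: 0.0
```

Request:
apply_moves([
  [0, 0, -0.02, 0, 0.3],
  [0, 0, -0.06, 0, 0.3],
  [0, 0, -0.1, 0, 0.5],
  [0, 0, -0.14, 0, 0.8],
  [0, 0, -0.15, 0, 1],
])

```text
time_s: 8.55
ee_pos: [538.5, -52.8, 245.4]
ee_rot: [-180.0, -0.5, -8.4]
force: [-0.5, -0.4, 0.7]
gripper_width: 80.4
gripper_force: 0.0
```

Request:
apply_moves([
  [-0.006, 0.03, -0.005, -0.15, 1],
  [-0.013, 0.06, -0.01, -0.3, 1],
  [-0.019, 0.091, -0.01, -0.45, 1],
  [-0.026, 0.122, -0.01, -0.6, 1],
  [-0.032, 0.152, -0.01, -0.75, 1],
])

```text
time_s: 9.05
ee_pos: [481.3, -199.2, 249.8]
ee_rot: [-179.9, 0.0, 34.9]
force: [-0.0, -0.3, -0.1]
gripper_width: 90.7
gripper_force: 0.0
```

Request:
apply_moves([
  [-0.026, 0.018, 0, -0.15, 1],
  [-0.052, 0.036, 0, -0.3, 1],
  [-0.078, 0.054, 0, -0.45, 1],
  [-0.104, 0.072, 0, -0.6, 1],
  [-0.127, 0.09, 0, -0.75, 1],
])

```text
time_s: 9.55
ee_pos: [427.6, -345.3, 249.7]
ee_rot: [-179.9, -0.0, 77.8]
force: [0.5, 0.0, 0.8]
gripper_width: 90.9
gripper_force: 0.0
```

Request:
apply_moves([
  [0, 0, 0, 0, 1],
  [0, 0, 0, 0, 1],
  [0, 0, 0, 0, 1],
])

```text
time_s: 9.85
ee_pos: [428.7, -343.4, 250.1]
ee_rot: [-180.0, -0.1, 77.5]
force: [-0.2, 0.2, -0.4]
gripper_width: 91.0
gripper_force: 0.0
```

```bash
python3 - <<'E'
from h import *
np.set_printoptions(precision=2,suppress=True)
st=env.state();im=cams.grab_frame("wrist");print(st['ee_pos'],st['ee_rot'],st['qpos'],st['time_s'])
C=cam("wrist",st);print(proj(C,(438,-314,18)))
im2=im.copy();cv2.imwrite("pics/w7f.png",im);np.save("st7.npy",st,allow_pickle=True)
s=cams.grab_frame("side")[200:330,300:400]
cv2.imwrite("pics/w7.png",np.hstack([im[:300],cv2.resize(s,(160,300))]))
E
```

```text
[ 428.7  -343.43  250.14] [-179.95   -0.05   77.48] [-39.91  14.83  89.35   0.03  75.89 -27.4 ] 9.85
[323.34 172.05]
```

View pics/w7.png

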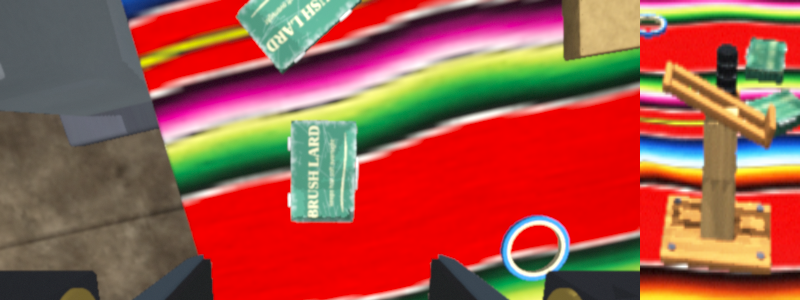

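The wrist view shows the tin aligned with the tool, spanning (291..356, 121..222) with its hinge bits at the left edge. The side inset shows the parked knob upright beyond the rails. Now the exact tin pose.

```bash
python3 - <<'E'
from h import *
np.set_printoptions(precision=2,suppress=True)
im=cv2.imread("pics/w7f.png");st=np.load("st7.npy",allow_pickle=True).item();C=cam("wrist",st)
h=cv2.cvtColor(im,cv2.COLOR_BGR2HSV);m=cv2.inRange(h,(72,50,40),(98,255,220))
w=np.zeros_like(m);w[110:235,270:375]=m[110:235,270:375]
w=cv2.morphologyEx(w,cv2.MORPH_CLOSE,np.ones((9,9)));w=cv2.morphologyEx(w,cv2.MORPH_OPEN,np.ones((25,25)))
c=max(cv2.findContours(w,0,2)[0],key=cv2.contourArea);r=cv2.minAreaRect(c);print(r)
P=np.array([plane(C,p,18)[:2] for p in cv2.boxPoints(r)]);print(P,P.mean(0))
for i in(0,1):
    v=P[i+1]-P[i];print(np.linalg.norm(v),np.degrees(np.arctan2(v[1],v[0])))
y=np.radians(st['ee_rot'][2]);d=P.mean(0)-st['ee_pos'][:2];print("tx,ty",d@[np.cos(y),np.sin(y)],d@[np.sin(y),-np.cos(y)])
E
```

```text
((324.5, 171.0), (96.0, 65.0), 90.0)
[[ 419.63 -264.57]
 [ 477.39 -277.32]
 [ 459.97 -364.63]
 [ 399.06 -351.2 ]] [ 439.01 -314.43]
59.145754919365295 -12.444375169567422
89.04035920648458 -101.28285418232694
tx,ty 30.548157144092404 3.783285635085034
```

Request:
apply_moves([
  [0.015, 0.004, 0.045, 0, 1],
  [0.03, 0.004, 0.09, 0, 1],
  [0.03, 0.004, 0.135, 0, 1],
  [0.03, 0.004, 0.18, 0, 1],
  [0.03, 0.004, 0.215, 0, 1],
])

```text
time_s: 10.45
ee_pos: [438.6, -314.2, 33.6]
ee_rot: [-179.9, -0.0, 77.6]
force: [-0.1, 0.1, 0.0]
gripper_width: 90.6
gripper_force: 0.0
```

Request:
apply_moves([
  [0, 0, 0.01, 0, 1],
  [0, 0, 0.015, 0, 1],
  [0, 0, 0.02, 0, 1],
  [0, 0, 0.02, 0, 1],
  [0, 0, 0.02, 0, 1],
])

```text
time_s: 10.95
ee_pos: [439.8, -316.5, 17.0]
ee_rot: [179.9, 0.1, 77.5]
force: [0.4, -0.2, 0.4]
gripper_width: 91.3
gripper_force: 0.0
```

Request:
apply_moves([
  [0, 0, 0, 0, 1],
  [0, 0, 0, 0, 1],
])

```text
time_s: 11.15
ee_pos: [439.4, -316.2, 16.4]
ee_rot: [179.9, 0.0, 77.5]
force: [0.9, -0.5, 0.1]
gripper_width: 91.2
gripper_force: 0.0
```

Request:
apply_moves([
  [0.001, 0, 0.006, 0, 1],
  [0.002, 0, 0.0115, 0, 1],
  [0.002, 0, 0.0115, 0, 0.7],
  [0.002, 0, 0.0115, 0, 0.5],
  [0.002, 0, 0.0115, 0, 0.4],
], grip_force=12)

```text
time_s: 11.65
ee_pos: [439.5, -314.0, 4.1]
ee_rot: [-180.0, 0.0, 77.5]
force: [1.0, 1.0, 0.0]
gripper_width: 69.9
gripper_force: 0.0
```

Request:
apply_moves([
  [0, 0, 0, 0, -1],
  [0, 0, 0, 0, -1],
  [0, 0, 0, 0, -1],
  [0, 0, 0, 0, -1],
])

```text
time_s: 12.05
ee_pos: [439.5, -314.0, 4.2]
ee_rot: [180.0, 0.0, 77.5]
force: [0.5, -0.2, 0.2]
gripper_width: 60.6
gripper_force: 12.0
```

Request:
apply_moves([
  [0, 0, -0.02, 0, -1],
  [0, 0, -0.06, 0, -1],
  [0, 0, -0.105, 0, -1],
  [0, 0, -0.15, 0, -1],
  [0, 0, -0.195, 0, -1],
], grip_force=15)

```text
time_s: 12.55
ee_pos: [439.1, -313.7, 200.9]
ee_rot: [-180.0, -0.0, 77.5]
force: [1.5, -0.5, -0.3]
gripper_width: 60.4
gripper_force: 15.0
```

Request:
apply_moves([
  [0.038, 0.003, 0, 0.15, -1],
  [0.076, 0.006, 0, 0.3, -1],
  [0.114, 0.009, 0, 0.45, -1],
  [0.152, 0.012, 0, 0.6, -1],
  [0.19, 0.015, 0, 0.75, -1],
])

```text
time_s: 13.05
ee_pos: [495.0, -131.3, 199.2]
ee_rot: [180.0, -0.0, 34.7]
force: [0.8, 0.3, -0.5]
gripper_width: 60.8
gripper_force: 15.0
```

Request:
apply_moves([
  [0.03, -0.024, 0, 0.15, -1],
  [0.06, -0.048, 0, 0.3, -1],
  [0.09, -0.071, 0, 0.45, -1],
  [0.12, -0.095, 0, 0.6, -1],
  [0.15, -0.119, 0, 0.75, -1],
])

```text
time_s: 13.55
ee_pos: [549.3, 52.5, 199.1]
ee_rot: [180.0, 0.0, -7.7]
force: [0.2, 0.2, -1.3]
gripper_width: 60.6
gripper_force: 15.0
```

Request:
apply_moves([
  [0, 0, 0, 0, -1],
  [0, 0, 0, 0, -1],
  [0, 0, 0, 0, -1],
])

```text
time_s: 13.85
ee_pos: [548.8, 50.0, 199.0]
ee_rot: [180.0, 0.0, -7.3]
force: [-0.6, -0.1, -0.3]
gripper_width: 60.8
gripper_force: 15.0
```

Request:
apply_moves([
  [0.003, -0.003, 0.01, 0.018, -1],
  [0.003, -0.003, 0.025, 0.018, -1],
  [0.003, -0.003, 0.04, 0.018, -1],
  [0.003, -0.003, 0.04, 0.018, -1],
  [0.003, -0.003, 0.04, 0.018, -1],
])

```text
time_s: 14.35
ee_pos: [552.5, 52.8, 158.9]
ee_rot: [180.0, 0.0, -8.5]
force: [0.3, -0.2, -0.2]
gripper_width: 60.7
gripper_force: 15.0
```

Request:
apply_moves([
  [0, 0, 0, 0, -1],
  [0, 0, 0, 0, -1],
])

```text
time_s: 14.55
ee_pos: [553.1, 53.3, 159.9]
ee_rot: [-180.0, -0.1, -8.4]
force: [0.7, -0.1, -1.2]
gripper_width: 60.5
gripper_force: 15.0
```

```bash
cat >> h.py <<'E'
def tinmask(im,box):
    h=cv2.cvtColor(im,cv2.COLOR_BGR2HSV);m=cv2.inRange(h,(72,50,30),(98,255,230))
    w=np.zeros_like(m);x0,y0,x1,y1=box;w[y0:y1,x0:x1]=m[y0:y1,x0:x1]
    w=cv2.morphologyEx(w,cv2.MORPH_CLOSE,np.ones((9,9)))
    c=max(cv2.findContours(w,0,2)[0],key=cv2.contourArea);return w,c
E
python3 - <<'E'
from h import *
np.set_printoptions(precision=2,suppress=True)
st=env.state();im=cams.grab_frame("wrist");print(st['ee_pos'],st['ee_rot'],st['time_s'])
C=cam("wrist",st);w,c=tinmask(im,(220,100,430,300));print(cv2.boundingRect(c),cv2.minAreaRect(c))
y=np.radians(st['ee_rot'][2]);X=np.array([np.cos(y),np.sin(y),0]);Y=np.array([np.sin(y),-np.cos(y),0]);o=st['ee_pos']+[0,0,14]
for a in(-30,30):print(proj(C,o+47*X+a*Y))
for r in range(170,290,6): print(r,''.join('#' if v else '.' for v in w[r,230:420:3]))
cv2.imwrite("pics/w8f.png",im)
E
```

```text
[553.12  53.33 159.91] [-179.98   -0.09   -8.4 ] 14.55
(241, 185, 160, 115) ((320.5, 242.0), (114.0, 159.0), 90.0)
[238.87 188.13]
[402.71 188.37]
170 ................................................................
176 ................................................................
182 ................................................................
188 .....###################################################........
194 ....#####################################################.......
200 ....#####################################################.......
206 .....####################################################.......
212 ......###################################################.......
218 .....####################################################.......
224 .....####################################################.......
230 .....####################################################.......
236 .....###################################################........
242 .....################################...################........
248 .....################################...################........
254 .....################################...################........
260 .....####################################################.......
266 .....####################################################.......
272 ....#####################################################.......
278 .......##################################################.......
284 .......##################################################.......
```

The tin is level and centred in the grip, with its uphill edge at row 185 against 188 expected. I'll lower it so that the uphill edge meets the rails, with a light grip so it pivots.

Request:
apply_moves([
  [-0.001, 0.001, 0.004, 0, -1],
  [-0.001, 0.001, 0.008, 0, -1],
  [-0.001, 0.001, 0.011, 0, -1],
  [-0.001, 0.001, 0.014, 0, -1],
  [-0.001, 0.001, 0.014, 0, -1],
], grip_force=5)

```text
time_s: 15.1
ee_pos: [551.1, 52.7, 144.6]
ee_rot: [180.0, 0.1, -8.4]
force: [0.6, 0.3, -0.4]
gripper_width: 60.8
gripper_force: 5.0
```

Request:
apply_moves([
  [0, 0, 0.002, 0, -1],
  [0, 0, 0.004, 0, -1],
  [0, 0, 0.006, 0, -1],
  [0, 0, 0.006, 0, -1],
  [0, 0, 0.006, 0, -1],
])

```text
time_s: 15.6
ee_pos: [551.6, 52.6, 139.0]
ee_rot: [180.0, -0.0, -8.4]
force: [0.2, 0.6, -0.6]
gripper_width: 61.1
gripper_force: 5.0
```

```bash
python3 - <<'E'
from h import *
st=env.state();im=cams.grab_frame("wrist");print(st['ee_pos'],st['ee_rot'],st['force'],st['torque'],st['time_s'])
w,c=tinmask(im,(220,100,430,300));print(cv2.boundingRect(c))
E
```

```text
[551.63225302  52.60664513 139.0241325 ] [ 1.79995260e+02 -1.61455132e-02 -8.38233517e+00] [ 0.22646922  0.58211268 -0.61933555] [0.05578478 0.02765923 0.01956747] 15.6
(236, 188, 170, 112)
```

The tin is pivoting in the pads: its uphill edge widened from 160 to 170 px, about 12°. Continue.

Request:
apply_moves([
  [0, 0, 0.0015, 0, -1],
  [0, 0, 0.003, 0, -1],
  [0, 0, 0.0045, 0, -1],
  [0, 0, 0.0045, 0, -1],
  [0, 0, 0.0045, 0, -1],
])

```text
time_s: 16.15
ee_pos: [551.3, 52.6, 134.4]
ee_rot: [180.0, 0.0, -8.4]
force: [-0.5, 0.8, -0.6]
gripper_width: 61.2
gripper_force: 5.0
```

```bash
python3 - <<'E'
from h import *
st=env.state();im=cams.grab_frame("wrist");print(st['ee_pos'],st['force'],st['torque'],st['time_s'])
w,c=tinmask(im,(220,100,430,300));print(cv2.boundingRect(c))
E
```

```text
[551.2654353   52.63275226 134.4277018 ] [-0.5267555   0.80812707 -0.63463805] [ 0.07178218  0.02647419 -0.01280913] 16.15
(234, 190, 174, 110)
```

Request:
apply_moves([
  [0, 0, 0.001, 0, -1],
  [0, 0, 0.002, 0, -1],
  [0, 0, 0.003, 0, -1],
  [0, 0, 0.003, 0, -1],
  [0, 0, 0.003, 0, -1],
])

```text
time_s: 16.7
ee_pos: [551.8, 52.6, 132.6]
ee_rot: [180.0, -0.1, -8.4]
force: [-0.7, -0.9, 5.5]
gripper_width: 61.1
gripper_force: 5.0
```

```bash
python3 - <<'E'
from h import *
st=env.state();im=cams.grab_frame("wrist");print(st['ee_pos'],st['force'],st['torque'],st['time_s'])
w,c=tinmask(im,(220,100,430,300));print(cv2.boundingRect(c))
E
```

```text
[551.75034656  52.56899678 132.56407376] [-0.7377666  -0.92281488  5.45295738] [-0.0455019   0.26420485 -0.06329542] 16.7
(233, 192, 176, 108)
```

Request:
apply_moves([
  [-0.002, 0, 0.0, 0, -1],
  [-0.004, 0, 0.0008, 0, -1],
  [-0.006, 0, 0.0016, 0, -1],
  [-0.0075, 0, 0.0022, 0, -1],
  [-0.0075, 0, 0.0022, 0, -1],
])

```text
time_s: 17.25
ee_pos: [545.1, 53.7, 130.0]
ee_rot: [-180.0, -0.2, -8.4]
force: [2.4, -1.0, 3.6]
gripper_width: 60.4
gripper_force: 5.0
```

```bash
python3 - <<'E'
from h import *
st=env.state();im=cams.grab_frame("wrist");print(st['ee_pos'],st['force'],st['torque'],st['time_s'])
w,c=tinmask(im,(220,100,430,300));print(cv2.boundingRect(c))
E
```

```text
[545.11518584  53.67824927 130.04096069] [ 2.37826137 -1.04118725  3.63192538] [-0.09903243 -0.42114123 -0.02983685] 17.25
(233, 192, 176, 108)
```

Request:
apply_moves([
  [-0.001, 0, 0.0002, 0, -1],
  [-0.002, 0, 0.0005, 0, -1],
  [-0.003, 0, 0.0008, 0, -1],
  [-0.003, 0, 0.0008, 0, -1],
  [-0.003, 0, 0.0008, 0, -1],
])

```text
time_s: 17.8
ee_pos: [543.1, 53.9, 129.2]
ee_rot: [-180.0, -0.3, -8.4]
force: [5.3, -0.6, 3.5]
gripper_width: 60.6
gripper_force: 5.0
```

```bash
python3 - <<'E'
from h import *
st=env.state();im=cams.grab_frame("wrist");print(st['ee_pos'],st['force'],st['torque'],st['time_s'])
w,c=tinmask(im,(220,100,430,300));print(cv2.boundingRect(c))
E
```

```text
[543.06999684  53.93802958 129.1962259 ] [ 5.30312203 -0.603959    3.45745793] [-0.22470371 -0.95438134  0.05578327] 17.8
(232, 187, 178, 113)
```

The tin stayed against the lip and slipped in the grip (row 192→187, +5 N). I'll relax the push and release.

Request:
apply_moves([
  [0.001, 0, -0.0004, 0, -1],
  [0.001, 0, -0.0005, 0, -1],
  [0.001, 0, -0.0005, 0, 0.36],
  [0.001, 0, -0.0005, 0, 0.42],
  [0.001, 0, -0.0005, 0, 0.6],
])

```text
time_s: 18.35
ee_pos: [540.6, 54.1, 128.3]
ee_rot: [180.0, 0.2, -8.4]
force: [0.0, -0.3, 0.5]
gripper_width: 70.4
gripper_force: 0.0
```

Request:
apply_moves([
  [0, 0, 0, 0, 1],
  [0, 0, 0, 0, 1],
  [0, 0, 0, 0, 1],
  [0, 0, -0.01, 0, 1],
  [0, 0, -0.03, 0, 1],
])

```text
time_s: 18.85
ee_pos: [541.0, 54.0, 158.7]
ee_rot: [180.0, 0.2, -8.4]
force: [1.1, 0.3, 0.0]
gripper_width: 91.3
gripper_force: 0.0
```

Request:
apply_moves([
  [-0.01, 0, -0.04, 0, 1],
  [-0.02, 0, -0.08, 0, 1],
  [-0.03, 0, -0.11, 0, 1],
  [-0.03, 0, -0.11, 0, 1],
  [-0.03, 0, -0.11, 0, 1],
])

```text
time_s: 19.35
ee_pos: [512.5, 58.4, 270.3]
ee_rot: [-180.0, -0.1, -8.4]
force: [0.5, 0.3, -1.5]
gripper_width: 91.1
gripper_force: 0.0
```

Request:
apply_moves([
  [0, 0, 0, 0, 1],
  [0, 0, 0, 0, 1],
  [0, 0, 0, 0, 1],
])

```text
time_s: 19.65
ee_pos: [512.1, 58.3, 268.0]
ee_rot: [180.0, 0.1, -8.4]
force: [0.9, -0.4, -0.9]
gripper_width: 90.9
gripper_force: 0.0
```

```bash
python3 - <<'E'
from h import *
np.set_printoptions(precision=1,suppress=True)
st=env.state();im=cams.grab_frame("wrist");print(st['ee_pos'],st['ee_rot'],st['time_s'],st['force'])
C=cam("wrist",st);w,c=tinmask(im,(150,60,430,300));print(cv2.boundingRect(c),cv2.minAreaRect(c))
O=np.array([554.9,51.9,0]);Rs=R.from_euler('z',-8.35,degrees=True).as_matrix();Rr=Rs@R.from_euler('y',-20,degrees=True).as_matrix()
for x,y in((40,30),(40,-30),(-55,30),(-55,-30)): print((x,y),proj(C,O+[0,0,130]+Rr@np.array([x,y,18.])))
k=O+Rs@np.array([0,-105,0.]);print("knob top exp",proj(C,k+[0,0,133]))
for r in range(90,290,7): print(r,''.join('#' if v else '.' for v in w[r,210:430:3]))
m=cv2.inRange(cv2.cvtColor(im,cv2.COLOR_BGR2HSV),(0,0,0),(180,110,85));m[270:]=0
for q in cv2.findContours(m,0,2)[0]:
    if cv2.contourArea(q)>500:print(cv2.boundingRect(q))
D=cam("side");s=cams.grab_frame("side")
for x in(40,-55):
  for z in(0,18):print('side exp',(x,z),proj(D,O+[0,0,130]+Rr@np.array([x,30,float(z)])))
ws,cs=tinmask(s,(300,180,400,280));print(cv2.boundingRect(cs))
for r in range(210,275,2): print(r,''.join('#' if v else '.' for v in ws[r,300:400]))
E
```

```text
[512.1  58.3 268. ] [180.    0.1  -8.4] 19.65 [ 0.9 -0.4 -0.9]
(275, 114, 93, 130) ((321.0, 178.5), (129.0, 92.0), 90.0)
(40, 30) [273.  118.8]
(40, -30) [368.9 118.9]
(-55, 30) [280.8 243.4]
(-55, -30) [360.8 243.5]
knob top exp [469.5 166.2]
90 ..........................................................................
97 ..........................................................................
104 ..........................................................................
111 ..........................................................................
118 ......................##############################......................
125 ......................###############################.....................
132 ......................###############################.....................
139 ......................###############################.....................
146 ......................##############################......................
153 ......................##############################......................
160 .......................#############################............
[... 4363 characters left out ...]
......................................................................
264 ....................................................................................................
266 ....................................................................................................
268 ....................................................................................................
270 ....................................................................................................
272 ....................................................................................................
274 ....................................................................................................
```

```bash
python3 -c "
from workcell import env
print(env.job_done())"
```

```text
the job is handed in; nothing more can be done
None
```

I parked the stop pin upright in the notch, then laid the green tin lid up, flat and centred on the rails with its end against the lip. The final camera measurements matched this, the gripper is clear of everything, and I handed the job in at about 20 s of the 48 s limit.

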